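Count to the third gap and put the tea tin away

ROBOT

A 7-joint arm with a two-finger parallel gripper is mounted at the origin on the work surface. World frame = base frame: x ahead of the robot, y to its left, z up, the work surface at z = 0. Lengths are in mm, angles in degrees, forces in N, time in s.
With the tool pointing down it reaches from about 425 to 1025 mm from the base axis. Payload 9.4 kg.
Tool frame: the origin (TCP) lies between the finger pads; the fingertips stand 8 mm ahead of it and the grasp point (between the pads) lies 11 mm behind it; z points along the fingers, y is the line along which they close (so a half turn about z gives the same grasp; the last joint's range is limited). The gripper opens to 93 mm and grips with 3 to 60 N. Pads are 15 mm wide; open, the fingers measure 128 mm over their backs; the gripper's body (75 mm by 188 mm) begins 65 mm behind the grasp point.
Start: joints at [67.168, 34.337, -0.143, 91.639, 0.103, 54.024, -4.572], TCP at [229.289, -687.787, 226.618] pointing down, gripper open.
Joint ranges: [-147.43, 147.43], [-19.82, 112.94], [-74.19, 73.91], [6.32, 146.72], [-59.91, 239.91], [6.04, 106.73], [-150.56, 150.56]. Speed limits (degrees/s): [127.2, 127.2, 172.46, 172.46, 180, 180, 180].

INTERFACE

Orientations are given as [roll, pitch, yaw] about the fixed x, y, z axes, in that order (R = Rz(yaw) Ry(pitch) Rx(roll)).
In Python, from cell import status, eyes, manip, nets gives the robot as it stands. The module is installed in compiled form; this text tells all that it offers.
- The arm moves only by the tool drive_tool, never from a script. Its argument "moves" is a list that holds one entry, the list of rows, each a list of 6 numbers: the shift along the tool's x, y, z scaled (see below), then the turn, a rotation vector about the tool's x, y, z scaled (see below). In form: [[[dx, dy, dz, wx, wy, wz], ...]]. A call has 1 to 20 rows; each row shifts and turns the commanded pose from where the row before left it, along the tool's axes as they then stand; what a row does not reach is not made up. The controller multiplies each number of a shift by 800 mm and each number of a turn by 60 degrees. A row lasts 1/10 s, in which the tool goes at most 50 mm and 8.59 degrees, less where a joint would pass 70% of its speed; a pose out of reach is approached as far as the arm can. A call with a number of a shift or a turn outside -1 to 1 is refused whole. A call with a gripper value outside its range is refused whole. "grip" is the finger opening in mm, from 0 to 93, set as the call begins (left out, the last holds). The fingers move at their own pace and stop on an object; the grip force is fixed at half the most. Time passes only in rows, so rows that do not move let the fingers close. It gives the time, the measured TCP pose, the force, the opening and the grip force at its end, in the units of the state.
- status.read_state(): the state, without advancing time (a new reading comes with each control period).
- eyes.get_image(name): name is "scene" or "top" or "wrist"; returns the picture (420x560x3 uint8, red, green, blue); there is no depth.
- eyes.camera_params(name): a dict with "K" (3x3 intrinsics, pixels), "extrinsics" (4x4, takes a point from world to camera coordinates); the wrist camera has in their place "hand_eye" (4x4, takes a point from camera to tool coordinates, whose origin is the TCP and whose axes are the flange's). Camera axes: x right, y up, looking along -z (the intrinsics and any distortion apply to the point x, -y, -z); pixel columns grow to the right and rows downward; lengths in mm; the calibration is good to about 2 mm. The wrist camera is an equidistant fisheye: a pixel r from the principal point sees the ray r / f radians off the axis. A picture is of the moment at which its call begins: read the wrist's pose just before it. camera_params takes no time and is no camera call.
- manip.hand_in(): hands the job in; it is judged then, once.
Trained networks look in the newest picture that a camera, given by its name, has taken for a name from the list of things; names that differ only in an ending like _2 or _b are one class to them, and where a whole thing is asked for, a point or a joint stands for the part that bears it (a point fixed in the world has none). Each returns a list of dicts, best first, with "confidence" (0 to 1); they miss things now and then, are a little off and sometimes report something else, mostly with a low value. They report only what shows in the picture. A call takes as long as a camera call.
- nets.regions_of(camera, name): "pixels" (420x560 bool, what is visible of it) and "centre" ([column, row] in pixels, amid what is visible of it).
The state is a dict: "clock": time; "q": joint angles; "dq": joint speeds; "tau": joint torques, N m; "position": TCP position; "tcp_rot": TCP orientation; "ft_force": force on the tool from outside, world axes, zero at the start; "torque": the same for the moment, N m; "finger_gap": opening from 0.0 (shut) to 1.0 (fully open); "finger_force": force on a finger pad.
Only numpy, scipy, OpenCV 4.12 (cv2) and the standard library are available. Lean on these libraries where they do the work, as an engineer would, in place of code of your own. Each camera call takes 0.05 s, during which the arm holds its last target. There are 200 camera calls.

TASK

The tea tin belongs in the third gap of the wooden divider rack, counted from the end that has the round knob. With the gripper's fingers closed, count along by fingertip: starting with the end wall beside the knob, touch the top of each wall in turn up to the one just before the third gap: three walls, and no top beyond them. Then push the tin along the worktop into that third gap, fully home against the back of the rack, without lifting or tipping it, and leave the jar, mug and soap bottle where they are.

Things in the scene. Friction and masses are not known exactly. Their poses are not given: they have to be found in the camera images.
- rack: Low fixed wooden divider rack, 60 mm high: seven walls make six gaps side by side along y, 48 mm clear (58 mm pitch), open in front (-x) and on top, floor = the worktop. Gap centres y = +-29, +-87, +-145 mm. The walls run from x = -40 (front ends) to the back board's inner face at x = +40 mm. Origin on the worktop, mid rack; x points into the gaps, z up
- wall1: Upright wall 1 of the rack, numbered 1 to 7 from the rack's +y end to its -y end (an end wall); 10 mm thick (y), 80 mm long (x), flat top edge at z = 60 mm, front end rounded. Origin at its middle on the worktop, at (0, 174) mm in the rack's frame; axes as the rack's
- wall2: Upright wall 2 of the rack, numbered 1 to 7 from the rack's +y end to its -y end; 10 mm thick (y), 80 mm long (x), flat top edge at z = 60 mm, front end rounded. Origin at its middle on the worktop, at (0, 116) mm in the rack's frame; axes as the rack's
- wall3: Upright wall 3 of the rack, numbered 1 to 7 from the rack's +y end to its -y end; 10 mm thick (y), 80 mm long (x), flat top edge at z = 60 mm, front end rounded. Origin at its middle on the worktop, at (0, 58) mm in the rack's frame; axes as the rack's
- wall4: Upright wall 4 of the rack, numbered 1 to 7 from the rack's +y end to its -y end; 10 mm thick (y), 80 mm long (x), flat top edge at z = 60 mm, front end rounded. Origin at its middle on the worktop, at (0, 0) mm in the rack's frame; axes as the rack's
- wall5: Upright wall 5 of the rack, numbered 1 to 7 from the rack's +y end to its -y end; 10 mm thick (y), 80 mm long (x), flat top edge at z = 60 mm, front end rounded. Origin at its middle on the worktop, at (0, -58) mm in the rack's frame; axes as the rack's
- wall6: Upright wall 6 of the rack, numbered 1 to 7 from the rack's +y end to its -y end; 10 mm thick (y), 80 mm long (x), flat top edge at z = 60 mm, front end rounded. Origin at its middle on the worktop, at (0, -116) mm in the rack's frame; axes as the rack's
- wall7: Upright wall 7 of the rack, numbered 1 to 7 from the rack's +y end to its -y end (an end wall); 10 mm thick (y), 80 mm long (x), flat top edge at z = 60 mm, front end rounded. Origin at its middle on the worktop, at (0, -174) mm in the rack's frame; axes as the rack's
- knob_post: Square wooden post, 34 x 34 x 60 mm, with a round wooden knob (32 mm ball, top at z = 96 mm), fixed just outside one end of the rack, at x = +30, y = +197 or -197 mm in the rack's frame: either end. Origin in the middle of its foot. Counting starts from this end
- plain_post: The like post with a flat top (60 mm high) and no knob, at the rack's other end. Origin in the middle of its foot
- tin: Loose closed metal tea tin, a plain oblong box 96 (x) x 42 (y) x 48 mm (z), about 180 g, on the worktop before the rack, its long axis roughly along the gaps, rarely in line with the right one. Slides under 1 to 3 N. Origin mid underside. Fully home, its far end meets the back board (origin at x = -8 mm in the rack's frame) and 16 mm of it stands out in front of the walls
- jar: Bystander: small amber spice jar, 38 mm across, 50 mm high, standing in one of the rack's outer gaps (never the third from either end). Origin under its middle
- mug: Bystander: white mug, 80 mm across, 90 mm high, on the worktop at the right (-y). Origin under its middle
- soap: Bystander: white soap bottle with a red cap, 62 mm across, 190 mm high, on the worktop at the left (+y). Origin under its middle

How it is judged:
By the outcome, as a careful person would: the job done as asked, in the order asked, and still so for the second after the job is handed in, with the robot touching nothing.
It also fails if it takes over 61 s, if anything falls off the work surface, if the arm or the gripper's body presses on something with over 40 N, if the wrist force passes 120 N, or if a joint passes its speed limit or range.

## Working session

There is one attempt and no reset: what is moved stays moved. The work goes in short steps, Python scripts to look and compute and a tool call to move; the robot and the scene stay as the last step left them, time stands still between calls to the robot, and variables do not carry over. Pictures are saved under pics/ and viewed, at most 10 in all, crops included, and the job is handed in when it is done.

Besides the shell and the picture viewer there is one more tool, called after ">>>" as name([rows], argument=value, ...), one row to a line, values as JSON. drive_tool: Moves the arm, as the interface text tells. Its arguments: {"type":"object","properties":{"moves":{"type":"array","items":{"type":"array","items":{"type":"array","items":{"type":"number","minimum":-1,"maximum":1}}}},"grip":{"type":"number"}},"required":["moves"]}

```bash
mkdir -p pics
python3 - <<'E'
from cell import status,eyes,nets
import cv2,numpy as np
print(status.read_state())
for c in("scene","top"):
    im=eyes.get_image(c);cv2.imwrite(f"pics/{c}0.png",im[...,::-1])
    p=eyes.camera_params(c);print(c,{k:np.round(v,4).tolist() if not isinstance(v,str) else v for k,v in p.items()})
    for n in("rack","tin","knob_post","plain_post","jar","mug","soap"):
        for r in nets.regions_of(c,n)[:2]:print(n,round(r["confidence"],2),np.round(r["centre"],1),r["pixels"].sum())
p=eyes.camera_params("wrist");print({k:np.round(v,4).tolist() if not isinstance(v,str) else v for k,v in p.items()})
E
```

```text
{'clock': 0.0, 'q': array([67.16894516, 34.38591616, -0.14463847, 91.68037935,  0.10474223,
       54.02440981, -4.57103765]), 'dq': array([-0.08970133, -0.01509315,  0.07107072, -0.0514452 ,  0.06869291,
       -0.04004332, -0.04266073]), 'tau': array([-1.86710972e-04, -7.65068793e+01,  1.49732921e+00, -2.52345192e+01,
       -5.24007285e-02,  1.70798303e-02,  2.01778234e-04]), 'position': array([ 229.09754077, -687.34781637,  225.74604258]), 'tcp_rot': array([-1.79909948e+02,  1.01896315e-02,  1.84410500e+01]), 'ft_force': array([ 0.50141501, -0.33463783,  0.13536242]), 'torque': array([-0.00388061, -0.01636463, -0.04741253]), 'finger_force': 0.0, 'finger_gap': 1.0012214566815867}
scene {'K': [[379.9308, 0.0, 276.086], [0.0, 379.9308, 207.7112], [0.0, 0.0, 1.0]], 'extrinsics': [[0.2991, 0.9542, -0.0022, -173.3222], [-0.5113, 0.1622, 0.8439, 224.7064], [0.8057, -0.2513, 0.5364, -1448.0213], [0.0, 0.0, 0.0, 1.0]]}
rack 0.74 [303.5 241.8] 4568
rack 0.55 [274.5 238.6] 251
tin 0.65 [261.1 209.4] 624
knob_post 0.81 [227.2 265. ] 684
plain_post 0.53 [379.5 223.7] 292
plain_post 0.46 [275.4 239.4] 231
jar 0.49 [316.4 224.7] 251
mug 0.24 [275.4 238.6] 210
soap 0.79 [409.7 178.8] 1277
top {'K': [[451.8383, 0.0, 280.5911], [0.0, 451.8383, 212.2085], [0.0, 0.0, 1.0]], 'extrinsics': [[0.0122, -0.9999, -0.0043, 22.019], [0.9923, 0.0116, 0.1234, -539.9973], [-0.1233, -0.0057, 0.9923, -995.2218], [0.0, 0.0, 0.0, 1.0]]}
rack 0.69 [274.8 157.1] 3475
tin 0.67 [298.3 232.1] 856
knob_post 0.87 [360.6 141.8] 310
plain_post 0.55 [190.2 167.3] 302
jar 0.54 [342.  158.4] 261
mug 0.96 [460.1 268.8] 1784
soap 0.73 [112.6 204.3] 1213
soap 0.64 [339.8 156. ] 257
{'K': [[325.1923, 0.0, 275.4464], [0.0, 325.1923, 207.7729], [0.0, 0.0, 1.0]], 'hand_eye': [[0.0006, 0.9692, 0.2463, 68.215], [1.0, -0.0006, 0.0002, 0.7102], [0.0004, 0.2463, -0.9692, -158.7221], [0.0, 0.0, 0.0, 1.0]]}
```

Run:
```python
import cv2
a=cv2.imread("pics/top0.png")[110:320,90:500];cv2.imwrite("pics/top1.png",cv2.resize(a,(800,410),interpolation=cv2.INTER_CUBIC))
```

```text
(no output)
```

View pics/top1.png

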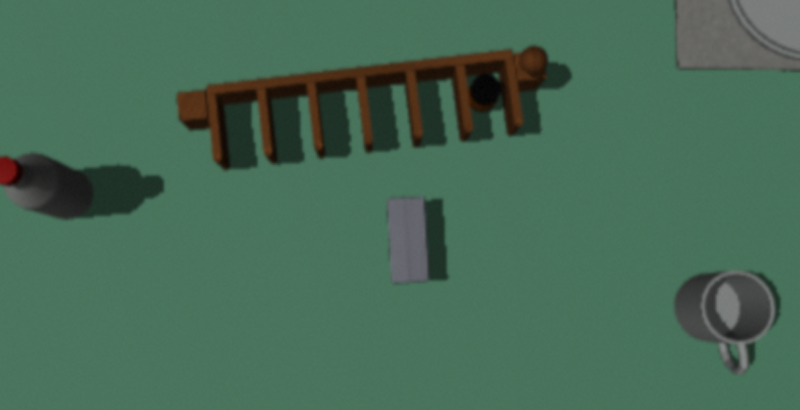

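View pics/scene0.png

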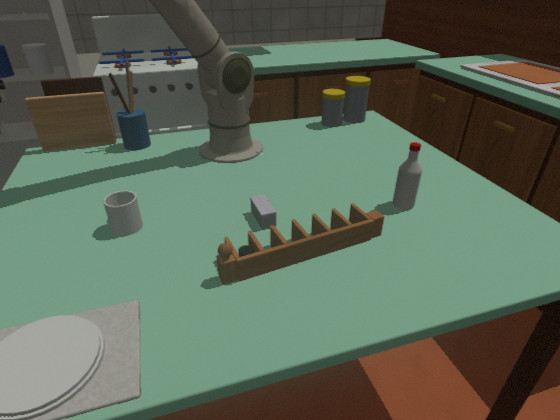

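The knob is at the -y end (crop pixel 533,62), so I count walls 7, 6 and 5, and the target is the gap between walls 5 and 4. The jar is in the first gap from the knob. The tin (crop 408,240) stands in front, roughly level with that gap. Next I'll fit the poses by silhouette in both views.

```bash
cat > fit.py <<'E'
import cv2,numpy as np
from scipy.optimize import minimize
from cell import eyes,nets
S=4
def proj(cam,P):
    p=eyes.camera_params(cam);K=p["K"];c=(np.c_[P,np.ones(len(P))]@p["extrinsics"].T)[:,:3]*[1,-1,-1]
    u=c@K.T;return u[:,:2]/u[:,2:]
def unproj(cam,uv,z):
    p=eyes.camera_params(cam);E=p["extrinsics"];R=E[:3,:3];o=-R.T@E[:3,3]
    d=R.T@(np.array([1,-1,-1])*(np.linalg.inv(p["K"])@[*uv,1]));return o+d*(z-o[2])/d[2]
def box(x0,x1,y0,y1,z1,z0=0):return np.array([[x,y,z] for x in(x0,x1) for y in(y0,y1) for z in(z0,z1)],float)
def place(P,x,y,a):
    c,s=np.cos(a),np.sin(a);return P@np.array([[c,s,0],[-s,c,0],[0,0,1]])+[x,y,0]
def rack(h=60,t=10):
    b=[box(-40,40,y-5,y+5,h) for y in range(-174,175,58)]+[box(40,40+t,-179,179,h)]
    return b+[box(13,47,y-17,y+17,h) for y in(-197,197)]
def sil(cam,boxes,pose):
    m=np.zeros((420*S,560*S),np.uint8)
    for b in boxes:
        q=proj(cam,place(b,*pose))
        h=cv2.convexHull(((q+.5)*S*16-8).astype(np.int32));cv2.fillConvexPoly(m,h,1,shift=4)
    return cv2.resize(m.astype(np.float32),(560,420),interpolation=cv2.INTER_AREA)
def fit(f,masks,x0,step):
    def cost(v):
        b,pose=f(v);r=0
        for c,m in masks.items():
            s=sil(c,b,pose);r+=1-np.minimum(s,m).sum()/np.maximum(s,m).sum()
        return r
    x0=np.array(x0,float)
    for k in(1,.3):
        sx=np.vstack([x0]+[x0+k*np.eye(len(x0))[i]*step[i] for i in range(len(x0))])
        r=minimize(cost,x0,method="Nelder-Mead",options=dict(initial_simplex=sx,maxiter=250,xatol=.001,fatol=1e-5));x0=r.x
    return r.x,r.fun
E
python3 - <<'E'
from fit import *
ims={c:cv2.imread(f"pics/{c}0.png") for c in("top","scene")}
mk={}
for c,im in ims.items():
    b,g,r=[im[...,i].astype(float) for i in range(3)]
    m=((r>1.25*g)&(r>b*1.3)).astype(np.uint8)
    roi=np.zeros_like(m)
    if c=="top":roi[120:205,175:385]=1
    else:roi[195:285,205:390]=1
    mk[c]=(m*roi).astype(np.float32)
    v=im.copy();v[mk[c]>0]=(0,0,255);ims[c+"v"]=v
a=unproj("top",(190,167),60);b=unproj("top",(357,145),60);print(a,b)
d=a-b;yaw=np.arctan2(-d[0],d[1]);x,y=((a+b)/2)[:2]-20*np.array([np.cos(yaw),np.sin(yaw)])
for cams in(("top","scene"),("top",),("scene",)):
    r,f=fit(lambda v:(rack(60,v[3]),(v[0],v[1],v[2])),{c:mk[c] for c in cams},[x,y,yaw,10],[8,8,.04,3]);print(cams,r[:2],np.degrees(r[2]),r[3],f)
    if len(cams)==2:R=r
r4,f=fit(lambda v:(rack(v[4],v[3]),(v[0],v[1],v[2])),mk,[*R,60],[4,4,.02,2,5]);print("h",r4,f)
T={}
for c in("top","scene"):
    n=[r for r in nets.regions_of(c,"tin")] if False else None
    eyes.get_image(c);T[c]=nets.regions_of(c,"tin")[0]["pixels"].astype(np.float32)
t0=unproj("top",(298,232),48)
for cams in(("top","scene"),("top",),("scene",)):
    t,f=fit(lambda v:([box(-48,48,-21,21,48)],v),{c:T[c] for c in cams},[*t0[:2],0],[8,8,.06]);print("tin",t[:2],np.degrees(t[2]),f)
    if len(cams)==2:TT=t
th,f=fit(lambda v:([box(-48,48,-21,21,v[3])],v[:3]),T,[*TT,48],[4,4,.03,5]);print("tin h",th,f)
o=[]
for c in("top","scene"):
    im=cv2.resize(ims[c],None,fx=3,fy=3,interpolation=cv2.INTER_CUBIC)
    for b in rack(60,R[3]):
        q=proj(c,place(b,*R[:3]));cv2.polylines(im,[((q[[1,3,7,5]]+.5)*3).astype(int)],True,(255,255,0),1)
    q=proj(c,place(box(-48,48,-21,21,48),*TT));cv2.polylines(im,[((q[[1,3,7,5]]+.5)*3).astype(int)],True,(255,0,255),1)
    o.append(im[330:800,510:1170] if c=="top" else im[540:870,560:1220])
cv2.imwrite("pics/fit.png",cv2.resize(np.vstack(o),(495,600)))
np.save("R.npy",R);np.save("T.npy",TT)
E
```

```text
Traceback (most recent call last):
RuntimeError: dictionary changed size during iteration
```

```bash
cat > run.py <<'E'
from fit import *
ims={c:cv2.imread(f"pics/{c}0.png") for c in("top","scene")}
mk={}
for c,im in ims.items():
    b,g,r=[im[...,i].astype(float) for i in range(3)]
    m=((r>1.25*g)&(r>b*1.3)).astype(np.uint8)
    roi=np.zeros_like(m)
    if c=="top":roi[120:205,175:385]=1
    else:roi[195:285,205:390]=1
    mk[c]=(m*roi).astype(np.float32)
a=unproj("top",(190,167),60);b=unproj("top",(357,145),60);print(a,b)
d=a-b;yaw=np.arctan2(-d[0],d[1]);x,y=((a+b)/2)[:2]-20*np.array([np.cos(yaw),np.sin(yaw)])
for cams in(("top","scene"),("top",),("scene",)):
    r,f=fit(lambda v:(rack(60,v[3]),(v[0],v[1],v[2])),{c:mk[c] for c in cams},[x,y,yaw,10],[8,8,.04,3]);print(cams,r[:2],np.degrees(r[2]),r[3],f)
    if len(cams)==2:R=r
r4,f=fit(lambda v:(rack(v[4],v[3]),(v[0],v[1],v[2])),mk,[*R,60],[4,4,.02,2,5]);print("h",r4,f)
T={}
for c in("top","scene"):
    eyes.get_image(c);T[c]=nets.regions_of(c,"tin")[0]["pixels"].astype(np.float32)
t0=unproj("top",(298,232),48)
for cams in(("top","scene"),("top",),("scene",)):
    t,f=fit(lambda v:([box(-48,48,-21,21,48)],v),{c:T[c] for c in cams},[*t0[:2],0],[8,8,.06]);print("tin",t[:2],np.degrees(t[2]),f)
    if len(cams)==2:TT=t
th,f=fit(lambda v:([box(-48,48,-21,21,v[3])],v[:3]),T,[*TT,48],[4,4,.03,5]);print("tin h",th,f)
o=[]
for c in("top","scene"):
    im=cv2.resize(ims[c],None,fx=3,fy=3,interpolation=cv2.INTER_CUBIC)
    for b in rack(60,R[3]):
        q=proj(c,place(b,*R[:3]));cv2.polylines(im,[((q[[1,3,7,5]]+.5)*3).astype(int)],True,(255,255,0),1)
    q=proj(c,place(box(-48,48,-21,21,48),*TT));cv2.polylines(im,[((q[[1,3,7,5]]+.5)*3).astype(int)],True,(255,0,255),1)
    o.append(im[330:800,510:1170] if c=="top" else im[540:870,560:1220])
cv2.imwrite("pics/fit.png",cv2.resize(np.vstack(o),(495,600)))
np.save("R.npy",R);np.save("T.npy",TT)
E
python3 run.py
```

```text
[636.40139401 233.16645698  60.        ] [ 691.31498168 -142.31013363   60.        ]Traceback (most recent call last):
  File "run.py", line 14, in <module>
    r,f=fit(lambda v:(rack(60,v[3]),(v[0],v[1],v[2])),{c:mk[c] for c in cams},[x,y,yaw,10],[8,8,.04,3]);print(cams,r[:2],np.degrees(r[2]),r[3],f)
        ~~~^^^^^^^^^^^^^^^^^^^^^^^^^^^^^^^^^^^^^^^^^^^^^^^^^^^^^^^^^^^^^^^^^^^^^^^^^^^^^^^^^^^^^^^^^^^^
  File "fit.py", line 32, in fit
    r=minimize(cost,x0,method="Nelder-Mead",options=dict(initial_simplex=sx,maxiter=250,xatol=.001,fatol=1e-5));x0=r.x
    res = _minimize_neldermead(fun, x0, args, callback, bounds=bounds,
                               **options)
    fxr = func(xr)
    fx = function(np.copy(x), *(wrapper_args + args))
  File "fit.py", line 27, in cost
    s=sil(c,b,pose);r+=1-np.minimum(s,m).sum()/np.maximum(s,m).sum()
  File "fit.py", line 20, in sil
    q=proj(cam,place(b,*pose))
  File "fit.py", line 6, in proj
    p=eyes.camera_params(cam);K=p["K"];c=(np.c_[P,np.ones(len(P))]@p["extrinsics"].T)[:,:3]*[1,-1,-1]
ValueError: time passes only in moves, steps and waits
```

Too many parameter calls; I'll cache the result.

```bash
sed -i 's/^S=4/S=4\nCP={c:eyes.camera_params(c) for c in("top","scene")}/; s/p=eyes.camera_params(cam)/p=CP[cam]/' fit.py; time python3 run.py
```

```text
[636.40139401 233.16645698  60.        ] [ 691.31498168 -142.31013363   60.        ]
('top', 'scene') [644.35781403  38.85070365] 7.471975362184647 6.225163586868851 0.9317943453788757
('top',) [644.30772143  38.46911831] 7.486274343948793 6.375682285450799 0.15097689628601074
('scene',) [597.99545445  54.90062928] 2.7324899395578477 -0.22845488789093732 0.7412152290344238
h [6.44358322e+02 3.88491794e+01 1.30405136e-01 6.22474627e+00
 5.99998488e+01] 0.93177330493927
tin [493.77812141 -10.45437278] 2.920131780202128 0.15903890132904053
tin [493.63118838 -10.76918971] 2.4677999083352775 0.05544179677963257
tin [488.38270579  -8.70850972] 3.120662901246082 0.09590297937393188
tin h [ 4.93783712e+02 -1.03988968e+01  4.91485788e-02  4.64141178e+01] 0.1541454792022705
real	0m23.360s
user	0m33.890s
sys	0m10.740s
```

View pics/fit.png

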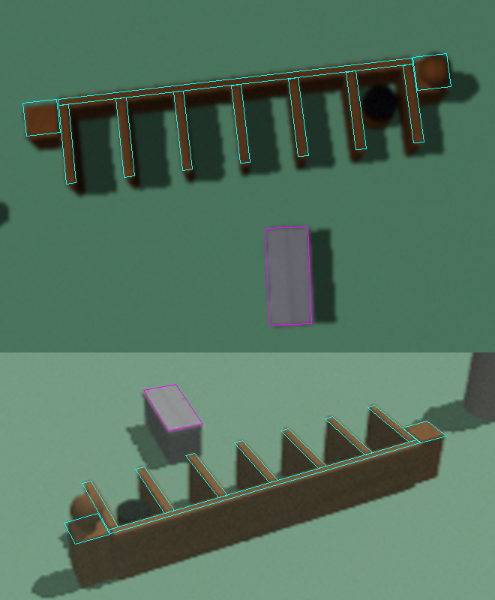

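The rack fit is good (yaw 7.48°, origin about (644.3, 38.7)). The tin is at (493.7, -10.7) with yaw 2.7°, already within 1 mm of the gap's centre line but turned 5°. I'll move above wall 7 with the fingers closing.

>>> drive_tool([
  [[0.04,-0.027,0,0,0,0],[0.04,-0.027,0,0,0,0],[0.04,-0.027,0,0,0,0],[0.04,-0.027,0,0,0,0],[0.04,-0.027,0,0,0,0],[0.04,-0.027,0,0,0,0],[0.04,-0.027,0,0,0,0],[0.04,-0.027,0,0,0,0],[0.04,-0.027,0,0,0,0],[0.04,-0.027,0,0,0,0],[0.04,-0.027,0,0,0,0],[0.04,-0.027,0,0,0,0],[0.04,-0.027,0,0,0,0],[0.04,-0.027,0,0,0,0],[0.04,-0.027,0,0,0,0],[0.04,-0.027,0,0,0,0],[0.04,-0.027,0,0,0,0],[0.04,-0.027,0,0,0,0],[0,0,0,0,0,0.0913],[0,0,0,0,0,0.0913]],
], grip=0)

```text
clock: 3.0
position: [653.5, -134.9, 226.3]
tcp_rot: [-180.0, -0.0, 7.4]
ft_force: [0.5, -0.5, 0.1]
finger_gap: 0.004
finger_force: 0.0
```

```bash
cat > wr.py <<'E'
from fit import *
from cell import status
from scipy.spatial.transform import Rotation as Ro
WP=eyes.camera_params("wrist")
def wproj(P,s):
    Rt=Ro.from_euler("xyz",s["tcp_rot"],degrees=True).as_matrix()
    H=WP["hand_eye"];t=(P-s["position"])@Rt
    c=((t-H[:3,3])@H[:3,:3])*[1,-1,-1]
    r=np.hypot(c[:,0],c[:,1]);th=np.arctan2(r,c[:,2]);K=WP["K"]
    return np.c_[K[0,2]+K[0,0]*th*c[:,0]/r,K[1,2]+K[1,1]*th*c[:,1]/r]
def shot(name,R,T):
    s=status.read_state();im=eyes.get_image("wrist")[...,::-1].copy();cv2.imwrite(f"pics/{name}_raw.png",im)
    im=cv2.resize(im,None,fx=1.4,fy=1.4,interpolation=cv2.INTER_CUBIC)
    for b,p,c in [(b,R[:3],(255,255,0)) for b in rack(60,R[3])]+[(box(-48,48,-21,21,48),T,(255,0,255))]:
        q=wproj(place(b,*p),s);cv2.polylines(im,[((q[[1,3,7,5]]+.5)*1.4).astype(int)],True,c,1)
    cv2.imwrite(f"pics/{name}.png",im);return s
E
python3 - <<'E'
from wr import *
print(shot("w1",np.load("R.npy"),np.load("T.npy")))
E
```

```text
{'clock': 3.0, 'q': array([  6.00070511,  30.2961367 ,   1.23929969,  99.80179283,
        -0.85804658,  49.91615701, -74.95422759]), 'dq': array([ -8.89762331,  -0.48134114,  16.58276027,   1.48006501,
        -9.90938345,  -0.60252398, -44.94169158]), 'tau': array([ -1.06740676, -69.21849489,  -0.74578967, -24.60358143,
         0.1137324 ,  -0.11636788,   1.34047866]), 'position': array([ 653.51754118, -134.94613195,  226.3306547 ]), 'tcp_rot': array([-1.79968394e+02, -2.92021562e-03,  7.42239204e+00]), 'ft_force': array([ 0.51729344, -0.49044059,  0.12016354]), 'torque': array([-0.02834875,  0.11580486, -0.0177443 ]), 'finger_force': 0.0, 'finger_gap': 0.003871680291817035}
```

View pics/w1.png

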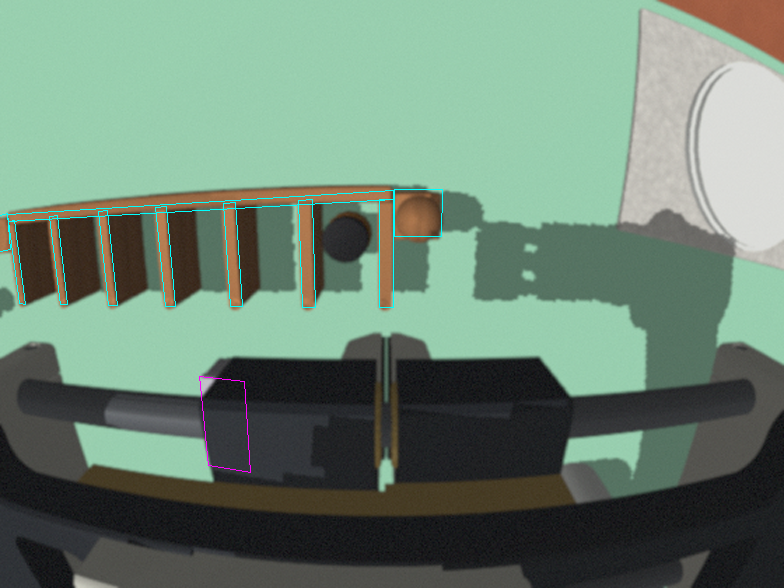

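The overlay matches the walls to about 1 mm in the wrist view (wall 7 top at column 386, jar at 347,236, knob at 418,217). I'm descending to just above wall 7.

>>> drive_tool([
  [[0,0,0.05,0,0,0],[0,0,0.05,0,0,0],[0,0,0.05,0,0,0],[0,0,0.03,0,0,0],[0,0,0,0,0,0],[0,0,0,0,0,0]],
])

```text
clock: 3.65
position: [652.9, -137.0, 83.0]
tcp_rot: [-180.0, 0.0, 7.5]
ft_force: [1.3, 0.1, 0.3]
finger_gap: 0.002
finger_force: 0.0
```

>>> drive_tool([
  [[0,0,0.014,0,0,0],[0,0,0.0013,0,0,0],[0,0,0.0013,0,0,0],[0,0,0.0013,0,0,0],[0,0,0,0,0,0]],
])

```text
clock: 4.15
position: [652.9, -136.8, 68.6]
tcp_rot: [180.0, -0.0, 7.5]
ft_force: [-0.2, -0.4, 1.1]
finger_gap: 0.003
finger_force: 0.0
```

>>> drive_tool([
  [[0,0,0.0013,0,0,0],[0,0,0.0013,0,0,0],[0,0,0,0,0,0]],
])

```text
clock: 4.45
position: [653.0, -136.8, 68.3]
tcp_rot: [180.0, -0.1, 7.5]
ft_force: [-5.5, 1.6, 17.6]
finger_gap: 0.005
finger_force: 9.1
```

Wall 7 touched (17.6 N). On to wall 6.

>>> drive_tool([
  [[0,0,-0.033,0,0,0],[0,0,0,0,0,0],[0,-0.037,0,0,0,0],[0,-0.037,0,0,0,0],[0,0,0,0,0,0],[0,0,0,0,0,0],[0,0,0.03,0,0,0],[0,0,0,0,0,0],[0,0,0.0013,0,0,0],[0,0,0.0008,0,0,0],[0,0,0,0,0,0]],
])

```text
clock: 5.55
position: [646.0, -79.7, 68.3]
tcp_rot: [179.9, -0.1, 7.4]
ft_force: [-1.5, 1.3, 13.4]
finger_gap: 0.006
finger_force: 7.1
```

Wall 6 touched (13.4 N). On to wall 5.

>>> drive_tool([
  [[0,0,-0.033,0,0,0],[0,0,0,0,0,0],[0,-0.037,0,0,0,0],[0,-0.037,0,0,0,0],[0,0,0,0,0,0],[0,0,0,0,0,0],[0,0,0.03,0,0,0],[0,0,0,0,0,0],[0,0,0.0018,0,0,0],[0,0,0.0012,0,0,0],[0,0,0,0,0,0]],
])

```text
clock: 6.65
position: [637.9, -21.6, 68.3]
tcp_rot: [179.9, -0.1, 7.3]
ft_force: [-3.7, 0.3, 16.5]
finger_gap: 0.007
finger_force: 8.4
```

Wall 5 touched (16.5 N). Now I'll lift and go behind the tin.

>>> drive_tool([
  [[0,0,-0.05,0,0,-0.003],[0,0,-0.01,0,0,0],[-0.0433,-0.00625,0,0,0,0],[-0.0433,-0.00625,0,0,0,0],[-0.0433,-0.00625,0,0,0,0],[-0.0433,-0.00625,0,0,0,0],[-0.0433,-0.00625,0,0,0,0],[-0.0433,-0.00625,0,0,0,0],[0,0,0,0,0,0],[0,0,0,0,0,0],[0,0,0,0,0,0]],
])

```text
clock: 7.75
position: [428.9, -17.8, 114.9]
tcp_rot: [180.0, -0.1, 7.6]
ft_force: [-0.6, -0.2, -1.0]
finger_gap: 0.008
finger_force: 0.0
```

Run:
```python
from wr import *
R=np.load("R.npy");s=shot("w2",R,np.load("T.npy"))
t=place(np.array([(s["position"]-[R[0],R[1],0])]),0,0,-R[2])[0];print(s["position"],s["tcp_rot"],"rack",t,s["q"])
im=cv2.imread("pics/w2.png")
tip=wproj(s["position"]+np.array([[0,0,-8.]]),s)[0];cv2.circle(im,tuple(((tip+.5)*1.4).astype(int)),3,(0,0,255),-1);cv2.imwrite("pics/w2.png",im)
```

```text
[428.90594854 -17.8246434  114.93005694] [ 1.79980150e+02 -8.68286384e-02  7.60969866e+00] rack [-220.99250686  -28.1764657   114.93005694] [ -6.15937658  25.99133137   1.29094465 135.40026239  -1.72993042
  18.53435906 -85.74987465]
```

View pics/w2.png

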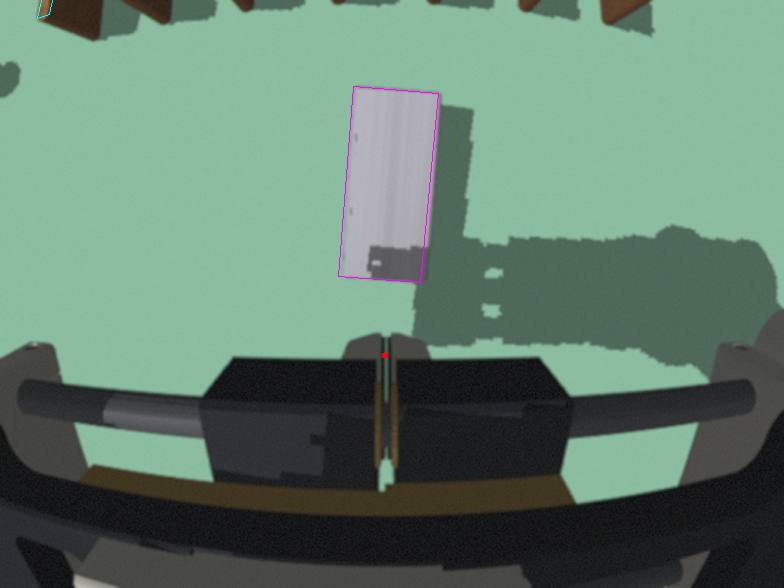

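>>> drive_tool([
  [[0,0,0.04,0,0,0],[0,0,0.04,0,0,0],[0,0,0.038,0,0,0],[0,0,0,0,0,0],[0,0,0,0,0,0]],
])

```text
clock: 8.3
position: [427.5, -20.0, 41.4]
tcp_rot: [179.6, 0.4, 7.7]
ft_force: [-0.4, 0.9, -0.4]
finger_gap: 0.006
finger_force: 0.0
```

>>> drive_tool([
  [[0,0,0.012,0,0,0],[0,0,0.012,0,0,0],[0,0,0,0,0,0]],
])

```text
clock: 8.6
position: [427.3, -20.7, 27.6]
tcp_rot: [179.5, 0.5, 7.7]
ft_force: [-0.2, 0.5, 0.8]
finger_gap: 0.004
finger_force: 0.0
```

```bash
cat > st.py <<'E'
from wr import *
def st():
    s=status.read_state();R=np.load("R.npy")
    print(s["clock"],s["position"].round(1),s["tcp_rot"].round(2),"rack",place(np.array([(s["position"]-[R[0],R[1],0])]),0,0,-R[2])[0].round(1),s["q"].round(1),s["ft_force"].round(1))
    return s
E
python3 -c "from st import *;st()"
```

```text
8.6 [427.3 -20.7  27.6] [179.54   0.51   7.7 ] rack [-223.   -30.8   27.6] [  -2.6   37.    -3.8  138.    26.8    6.1 -114.6] [-0.2  0.5  0.8]
```

Joint 6 is close to its stop here. I'll edge forward to free it, then go lower.

>>> drive_tool([
  [[0.006,-0.002,-0.003,0,0,0],[0.002,0,0.006,0,0,0],[0,0,0.006,0,0,0],[0,0,0,0,0,0]],
])

```text
clock: 9.0
position: [433.0, -18.0, 19.8]
tcp_rot: [179.6, 0.6, 7.7]
ft_force: [0.6, 0.5, 0.2]
finger_gap: 0.008
finger_force: 0.0
```

```bash
python3 -c "from st import *;st()"
```

```text
9.0 [433.  -18.   19.8] [179.56   0.56   7.69] rack [-217.   -28.8   19.8] [  -2.3   38.1   -4.6  137.4   32.8    6.1 -120.9] [0.6 0.5 0.2]
```

>>> drive_tool([
  [[0.0058,0,0,0,0,0.0035],[0.0058,0,0,0,0,0],[0.0058,0,0,0,0,0],[0.0058,0,0,0,0,0],[0.0058,0,0,0,0,0],[0.0058,0,0,0,0,0],[0.0058,0,0,0,0,0],[0.0058,0,0,0,0,0],[0.0058,0,0,0,0,0],[0.0058,0,0,0,0,0],[0,0,0,0,0,0]],
])

```text
clock: 10.1
position: [480.1, -11.7, 19.4]
tcp_rot: [179.6, 0.5, 7.5]
ft_force: [-1.5, -0.3, 0.1]
finger_gap: 0.003
finger_force: 0.0
```

```bash
cat > tin.py <<'E'
from st import *
def wsil(P,s):
    m=np.zeros((420*S,560*S),np.uint8)
    cv2.fillConvexPoly(m,cv2.convexHull(((wproj(P,s)+.5)*S*16-8).astype(np.int32)),1,shift=4)
    return cv2.resize(m.astype(np.float32),(560,420),interpolation=cv2.INTER_AREA)
def tin(name,x0):
    s=st();R=np.load("R.npy")
    im=eyes.get_image("wrist")[...,::-1].copy();n=nets.regions_of("wrist","tin");m=n[0]["pixels"].astype(np.float32);print(n[0]["confidence"],m.sum())
    d=lambda v:place(box(-48,48,-21,21,48),*v)
    def cost(v):
        a=wsil(d(v),s);return 1-np.minimum(a,m).sum()/np.maximum(a,m).sum()
    x0=np.array(x0,float);sx=np.vstack([x0,x0+[5,0,0],x0+[0,5,0],x0+[0,0,.05]])
    r=minimize(cost,x0,method="Nelder-Mead",options=dict(initial_simplex=sx,maxiter=300,xatol=.001,fatol=1e-6))
    v=r.x;print("tin",v[:2],np.degrees(v[2]),r.fun,"rack",place(np.array([[v[0]-R[0],v[1]-R[1],0]]),0,0,-R[2])[0].round(2),np.degrees(v[2]-R[2]))
    im=cv2.resize(im,None,fx=1.4,fy=1.4,interpolation=cv2.INTER_CUBIC)
    for b,p,c in [(b,R[:3],(255,255,0)) for b in rack(60,R[3])]+[(box(-48,48,-21,21,48),v,(255,0,255))]:
        q=wproj(place(b,*p),s);cv2.polylines(im,[((q[[1,3,7,5]]+.5)*1.4).astype(int)],True,c,1)
    cv2.imwrite(f"pics/{name}.png",im);return v
E
python3 -c "
from tin import *
tin('w3',[533,-6,.13])"
```

```text
10.1 [480.1 -11.7  19.4] [179.58   0.47   7.46] rack [-169.5  -28.8   19.4] [   0.9   39.    -9.5  131.2   31.2   12.4 -119.7] [-1.5 -0.3  0.1]
0.77 23266.0
tin [538.29927978  -3.23259846] 7.0922330137530265 0.07172763347625732 rack [-110.63  -27.93    0.  ] -0.37974234843162064
```

View pics/w3.png

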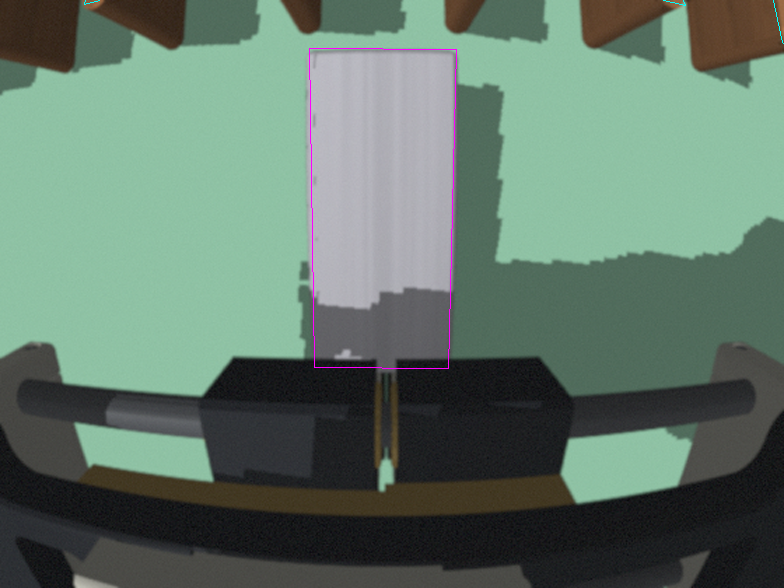

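The tin is now square to the gap and centred on it: tin centre column is about 383, and the tips of walls 4 and 5 are at 308 and 458. Pushing in.

>>> drive_tool([
  [[0.006,0,0,0,0,0],[0.006,0,0,0,0,0],[0.006,0,0,0,0,0],[0.006,0,0,0,0,0],[0.006,0,0,0,0,0],[0.006,0,0,0,0,0],[0.006,0,0,0,0,0],[0.006,0,0,0,0,0],[0.006,0,0,0,0,0],[0.006,0,0,0,0,0],[0,0,0,0,0,0]],
])

```text
clock: 11.3
position: [527.7, -5.5, 18.9]
tcp_rot: [179.6, 0.5, 7.5]
ft_force: [0.2, -0.2, -0.2]
finger_gap: 0.009
finger_force: 0.0
```

```bash
python3 -c "
from tin import *
tin('w4',[586,3,.13])"
```

```text
11.3 [527.7  -5.5  18.9] [179.58   0.46   7.46] rack [-121.4  -28.8   18.9] [   3.    40.4  -13.   124.9   29.5   18.1 -117.7] [ 0.2 -0.2 -0.2]
0.9 23644.0
tin [585.80119202   3.2966028 ] 7.370023598882436 0.0750001072883606 rack [-62.68 -27.64   0.  ] -0.1019517633022117
```

View pics/w4.png

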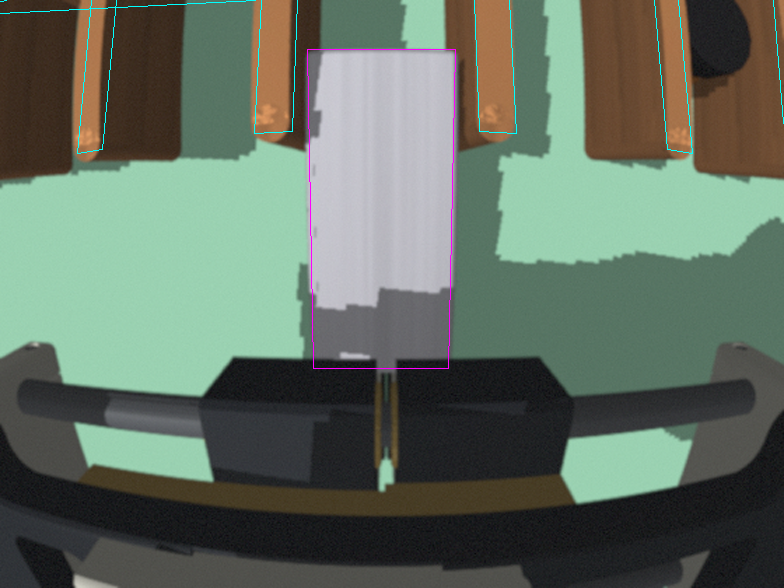

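The tin has entered cleanly, centred between wall 4 (273,120) and wall 5 (495,120). Continuing.

>>> drive_tool([
  [[0.006,0,0,0,0,0],[0.006,0,0,0,0,0],[0.006,0,0,0,0,0],[0.006,0,0,0,0,0],[0.006,0,0,0,0,0],[0.006,0,0,0,0,0],[0.006,0,0,0,0,0],[0.006,0,0,0,0,0],[0.006,0,0,0,0,0],[0.006,0,0,0,0,0],[0,0,0,0,0,0]],
])

```text
clock: 12.5
position: [575.2, 0.7, 18.5]
tcp_rot: [179.6, 0.5, 7.5]
ft_force: [-0.1, -0.0, -0.0]
finger_gap: 0.006
finger_force: 0.0
```

>>> drive_tool([
  [[0.0025,0,0,0,0,0],[0.0025,0,0,0,0,0],[0,0,0,0,0,0]],
])

```text
clock: 12.8
position: [578.1, 1.0, 18.4]
tcp_rot: [179.6, 0.6, 7.5]
ft_force: [-1.1, -0.5, 0.5]
finger_gap: 0.007
finger_force: 0.5
```

>>> drive_tool([
  [[0.0013,0,0,0,0,0],[0.0013,0,0,0,0,0],[0,0,0,0,0,0]],
])

```text
clock: 13.1
position: [580.1, 1.2, 18.4]
tcp_rot: [179.6, 0.6, 7.5]
ft_force: [-0.9, -0.7, 0.4]
finger_gap: 0.004
finger_force: 0.6
```

>>> drive_tool([
  [[0.0013,0,0,0,0,0],[0.0013,0,0,0,0,0],[0,0,0,0,0,0]],
])

```text
clock: 13.4
position: [580.2, 1.2, 18.3]
tcp_rot: [179.5, 0.8, 7.5]
ft_force: [-7.0, -0.8, 5.8]
finger_gap: 0.003
finger_force: 3.7
```

>>> drive_tool([
  [[0.001,0,0,0,0,0],[0,0,0,0,0,0]],
])

```text
clock: 13.6
position: [580.2, 1.2, 18.3]
tcp_rot: [179.5, 0.8, 7.5]
ft_force: [-8.9, 0.4, 8.2]
finger_gap: 0.0
finger_force: 4.8
```

>>> drive_tool([
  [[-0.01,0,0,0,0,0],[-0.02,0,0,0,0,0],[-0.03,0,0,0,0,0],[-0.03,0,0,0,0,0],[0,0,-0.05,0,0,0],[0,0,-0.05,0,0,0],[0,0,-0.05,0,0,0],[0,0,0,0,0,0],[0,0,0,0,0,0]],
])

```text
clock: 14.5
position: [513.4, -7.0, 139.9]
tcp_rot: [179.5, 0.4, 7.4]
ft_force: [-0.8, -0.2, -0.8]
finger_gap: 0.005
finger_force: 0.0
```

```bash
python3 -c "
from tin import *
tin('w5',[638,9,.13])
im=eyes.get_image('top')[...,::-1]
cv2.imwrite('pics/top5.png',im)
from fit import fit as F
eyes.get_image('scene')
M={c:nets.regions_of(c,'tin')[0]['pixels'].astype(np.float32) for c in('top','scene')}
R=np.load('R.npy')
for c in M:
    t,f=F(lambda v:([box(-48,48,-21,21,48)],v),{c:M[c]},[638,9,.13],[5,5,.03]);print(c,place(np.array([[t[0]-R[0],t[1]-R[1],0]]),0,0,-R[2])[0].round(2),np.degrees(t[2]),f)
"
```

```text
14.5 [513.4  -7.  139.9] [179.54   0.37   7.42] rack [-135.9  -28.4  139.9] [  11.    28.9  -23.5  122.5   21.7   32.9 -111. ] [-0.8 -0.2 -0.8]
0.81 6480.0
tin [637.47025285   9.72759673] 7.299416365502239 0.019577503204345703 rack [-10.62 -27.98   0.  ] -0.17255899668240784
top [ -0.99 -24.89   0.  ] 0.7336650269146876 0.7691335082054138
scene [-63.46  -3.37   0.  ] -5.13457915911558 0.5509297251701355
```

View pics/w5.png

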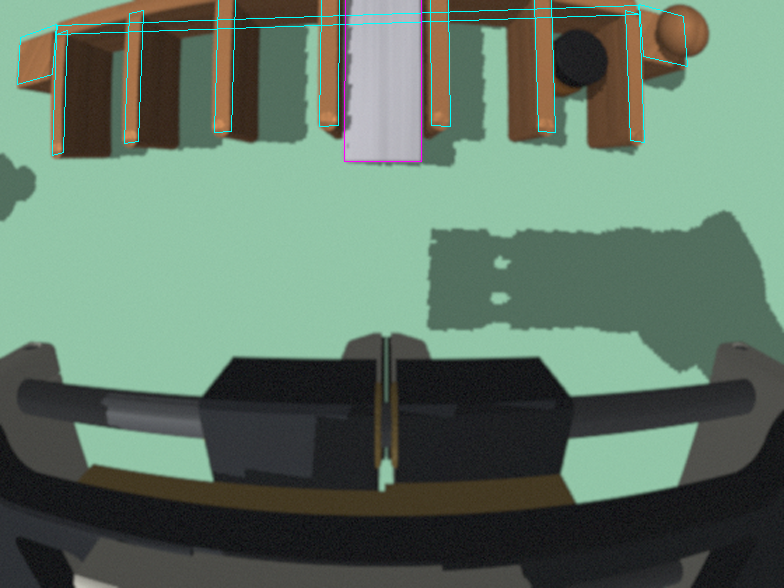

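The tin stands centred between walls 4 and 5, with about 16 mm protruding. I'll take one more look, from further forward, at its far end against the back board.

>>> drive_tool([
  [[0,0,-0.05,0,0,0],[0.04,0,-0.05,0,0,0],[0.04,0,0,0,0,0],[0.02,0,0,0,0,0],[0,0,0,0,0,0],[0,0,0,0,0,0]],
])

```text
clock: 15.4
position: [590.8, 4.4, 216.2]
tcp_rot: [179.6, 0.7, 7.5]
ft_force: [-0.1, -0.3, -0.4]
finger_gap: 0.006
finger_force: 0.0
```

```bash
python3 -c "
from tin import *
tin('w6',[638,9,.13])
im=cv2.imread('pics/w6.png')[:420,150:650];cv2.imwrite('pics/w6c.png',cv2.resize(im,(714,600)))
"
```

```text
15.4 [590.8   4.4 216.2] [179.57   0.69   7.49] rack [-57.6 -27.2 216.2] [  12.3   28.1  -26.6  108.6   17.    47.9 -105.8] [-0.1 -0.3 -0.4]
0.57 4135.0
tin [637.16734172   9.877442  ] 7.427074339764222 0.042824387550354004 rack [-10.9  -27.79   0.  ] -0.04490102242042504
```

View pics/w6c.png

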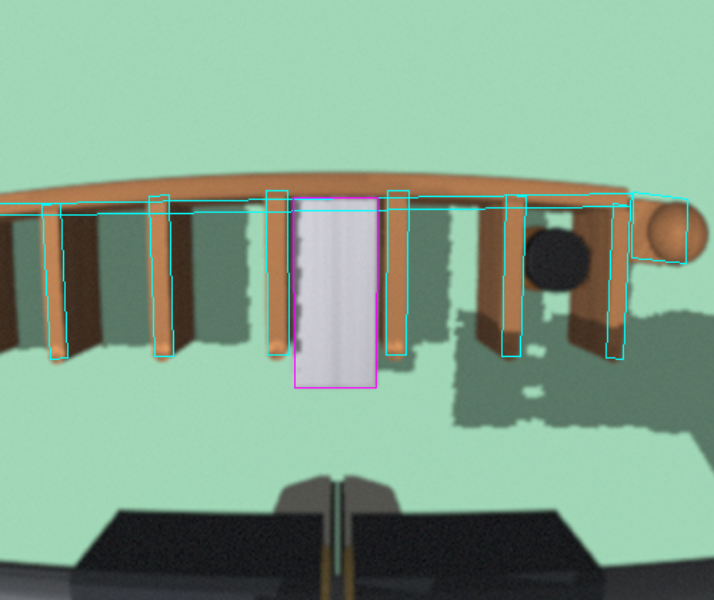

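The tin's far end (row 196) meets the back board. It stopped rigidly under 9 N, the jar is undisturbed, and the gripper is clear.

```bash
python3 -c "
from cell import manip;print(manip.hand_in())"
```

```text
the job is handed in; nothing more can be done
None
```

I handed the job in: I touched walls 7, 6 and 5 in order from the knob end and no others, then pushed the tin into the third gap until it stopped firmly at the back board; the jar looked undisturbed, and I kept well clear of the mug and soap without rechecking them.

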